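Set the large-print date stand to the 17th

ROBOT

A 6-joint arm with a two-finger parallel gripper is mounted at the origin on the work surface. World frame = base frame: x ahead of the robot, y to its left, z up, the work surface at z = 0. Lengths are in m, angles in rad, forces in N, time in s.
With the tool pointing down it reaches from about 0.375 to 0.9 m from the base axis. Payload 3.1 kg.
Tool frame: the origin (TCP) lies at the centre of the arm's flange, where the gripper is bolted on; the fingertips stand 173 mm ahead of it and the grasp point (between the pads) lies 155 mm ahead of it; z points along the fingers, x is the direction in which the jaws open and shut, and the axes are right-handed (so a half turn about z gives the same grasp; the last joint's range is limited). The gripper opens to 85 mm and grips with 20 to 120 N. Pads are 22 mm wide; open, the fingers measure 114 mm over their backs; the gripper's body (76 mm by 85 mm) begins 54 mm behind the grasp point. The pads swing forward as they close: fully open they stand 13 mm farther back than shut.
Start: joints at [1.034, 0.527, 1.433, -0, 1.181, -0.178], TCP at [0.219, 0.585, 0.405] pointing down, gripper open.
Joint ranges: [-3.08, 3.08], [-0.75, 2.2], [0.22, 2.44], [-1.43, 4.57], [0, 2.65], [-2.85, 2.85]. Speed limits (rad/s): [2.79, 2.79, 3.14, 3.14, 3.14, 3.14].

INTERFACE

Orientations are given as a unit quaternion [x, y, z, w].
In Python, from station import manip gives the robot as it stands.
- The arm moves only by the shell command python3 -m jog 'ROWS' [OPENING] [FORCE]. ROWS is JSON, a list that holds one entry, the list of rows, each a list of 4 numbers: the shift along the world's x, y, z in mm, then the turn about the world's z in degrees. A call has exactly 8 rows; each row shifts and turns the commanded pose from where the row before left it; what a row does not reach is not made up. A row lasts 1/8 s, in which the tool goes at most 62.5 mm and 10.7 degrees, less where a joint would pass 70% of its speed; a pose out of reach is approached as far as the arm can. A call is refused whole if a number of a shift passes 62.5 or a number of a turn 10.7, either way. A call with a gripper value outside its range is refused whole. OPENING is the opening in per cent of the stroke, from 0 (shut) to 100 (fully open), set as the call begins (- or left out, the last holds). The fingers move at their own pace and stop on an object; FORCE is the grip in N (left out, the last holds). Time passes only in rows, so rows that do not move let the fingers close, or fill a call up. It gives the time, the measured TCP pose, the force and the opening at its end, in the units of the state.
- manip.sense(): the state, without advancing time (a new reading comes with each control period).
- manip.snapshot(name): name is "scene" or "top"; returns the picture (384x512x3 uint8, red, green, blue); there is no depth.
- manip.camera_info(name): a dict with "fx", "fy", "cx", "cy" (pixels), "R" (3x3) and "t" (3): a world point X has camera coordinates R X + t. Camera axes: x right, y down, z forward; pixel columns grow to the right and rows downward; lengths in m; the calibration is good to about 2 mm. A picture is of the moment at which its call begins. camera_info takes no time and is no camera call.
- manip.sign_off(): hands the job in, once; it reports no verdict.
The state is a dict: "t": time; "q": joint angles; "qd": joint speeds; "tau": joint torques, N m; "tcp_pos": TCP position; "tool_rot": TCP orientation; "force": force on the tool from outside, world axes, zero at the start; "ft_torque": the same for the moment, N m; "finger_gap": opening from 0.0 (shut) to 1.0 (fully open).
Only numpy, scipy, OpenCV 4.12 (cv2) and the standard library are available. Lean on these libraries where they do the work, as an engineer would, in place of code of your own. Each camera call takes 0.05 s, during which the arm holds its last target. There are 200 camera calls.

TASK

Today is the 17th: on the big date stand, roll the right-hand (units) number wheel up by pushing on its ridges until its 7 stands at the red marks beside the 1. If the wheel is held fast, do not force it: slacken the black thumbscrew on top of the stand's end next to that wheel, anticlockwise, and try again. Leave the left-hand wheel at 1 and the mugs and bottles where they stand.

Things in the scene. Friction and masses are not known exactly. Their poses are not given: they have to be found in the camera images.
- stand: Large-print date stand, cream case on a wooden foot, 150 (x) x 250 (y) x 160 mm high, fixed to the table. Origin: centre of its underside; z up; x points to the reader, who sits across the table from the robot (robot behind the stand); y to the reader's right. Two ridged number wheels on one level axle line along y: units at y +34 mm, tens at y -34 mm. Case top: 121 mm high over |y| 61 to 121 mm.
- units_drum: Units wheel, turns with joint units. Origin: its centre on the axle, 74 mm above the table; y along the axle. White drum, radius 50 mm, 40 mm wide, ten black numerals 36 degrees apart, and ten blue ridges, 6 mm thick, over its full width, one midway between each two numerals, 12 mm proud (tips at radius 62 mm).
- units_marks (a point): Reading line of the units wheel: point on the drum's surface, mid-width, 54 degrees above the level on the reader's (+x) side of the axle (29 mm out, 40 mm up). Red marks on the case beside the drum show it. The digit there is the one shown.
- units_top (a point): Point of the stand right above the axle on top of the units drum's surface, mid-width, 124 mm above the table. With a digit at the marks the ridges beside it lie 72 and 108 degrees up: tips 19 mm to stand +x and -x of this point, 9 mm above it. One digit up: push the +x one over the top towards -x, away from the reader, to where the -x one was.
- units (a joint): Angle of the units wheel, rad: digit = angle / 0.6283; 7 is 4.398 (and 10.681, a turn later). Grows as digits go up. Starts at 3, 4 or 5. A sprung index clicks it into each digit and carries it home once over half a step; a free wheel takes about 6 N at the ridge. Thumbscrew tight: it gives under a fifth of a step and stands fast.
- tens (a joint): Angle of the tens wheel, an equal wheel with the same meaning; starts at 1 (0.628) and must stay there; its own thumbscrew, at the other end, is tight.
- units_knob (a point): Centre of the top, 160 mm above the table, of the units thumbscrew, at stand y +92 mm: round black ribbed knob, 40 mm diameter, 28 mm tall, vertical axis, its underside 10 mm above the case. Turns 1.2 rad from tight to slack, anticlockwise from above, with about 0.1 N m; the wheel is free from 0.7 rad on. Starts anywhere; nothing shows if it is tight: only trying the wheel tells.
- blue_mug: Blue mug, 80 mm in diameter, 95 mm tall; origin at the centre of its underside. Not to be moved.
- white_mug: White mug, 76 mm in diameter, 85 mm tall; origin at the centre of its underside. Not to be moved.
- drink_bottle: Clear drinking bottle with blue cap, 66 mm in diameter, 170 mm tall; origin at the centre of its underside. Not to be moved.
- flask: Steel vacuum flask, 68 mm in diameter, 235 mm tall; origin at the centre of its underside. Not to be moved.

How it is judged:
At the end, for the whole second after the job is handed in: The units wheel stands still with its 7 at the red marks (within 0.15 rad, a quarter of a digit step), reached by rolling up, and the tens wheel still shows 1 (within 0.15 rad) ((value of joint units between 4.25 and 4.55 rad or value of joint units between 10.53 and 10.83 rad) and velocity of joint units between -0.1 and 0.1 rad/s and value of joint tens between 0.48 and 0.78 rad); the robot touches nothing.
It fails at once if the held wheel is forced: more than 45 N between the fingers and the units wheel (contact force between the fingers and units_drum above 45 N).
It fails at once if a mug or bottle is shifted by more than 30 mm (distance of any of blue_mug, white_mug, drink_bottle, flask from where it was at the start of the episode above 0.03 m).
It also fails if it takes over 67 s, if anything falls off the work surface, if the arm or the gripper's body presses on something with over 40 N, if the wrist force passes 120 N, or if a joint passes its speed limit or range.

## Working session

There is one attempt and no reset: what is moved stays moved. The work goes in short steps, Python scripts to look and compute and a shell command to move; the robot and the scene stay as the last step left them, time stands still between calls to the robot, and variables do not carry over. Pictures are saved under pics/ and viewed, about 8 in all and at most 12, crops included, and the job is handed in when it is done.

```bash
mkdir -p pics; ls
python3 - <<'E'
from station import manip
import cv2,numpy as np
for n in("scene","top"):
    im=manip.snapshot(n); np.save(f"pics/{n}0.npy",im)
    cv2.imwrite(f"pics/{n}0.png",cv2.resize(im[:,:,::-1],None,fx=1.5,fy=1.5,interpolation=cv2.INTER_CUBIC))
    c=manip.camera_info(n); R=np.array(c["R"]);print(n,c["fx"],c["cx"],c["cy"],np.round(R,3).tolist(),-R.T@np.array(c["t"]))
s=manip.sense();print(s["t"],s["tool_rot"],s["force"])
E
```

```text
pics
scene 397.02886925031913 254.4879545792022 194.2757180688652 [[-0.009, 1.0, 0.007], [0.66, 0.011, -0.751], [-0.751, -0.002, -0.66]] [ 1.20999648 -0.04797763  0.76405315]
top 359.0236227953356 251.06581607645137 190.86932815922898 [[-0.01, -1.0, 0.017], [-0.99, 0.007, -0.144], [0.144, -0.019, -0.989]] [ 0.32227098 -0.02733052  1.13338931]
0.1 [ 8.21652841e-01  5.69987404e-01 -8.96491683e-04  4.04939442e-04] [-0.76178091  0.09585275 -1.01014326]
```

View pics/scene0.png

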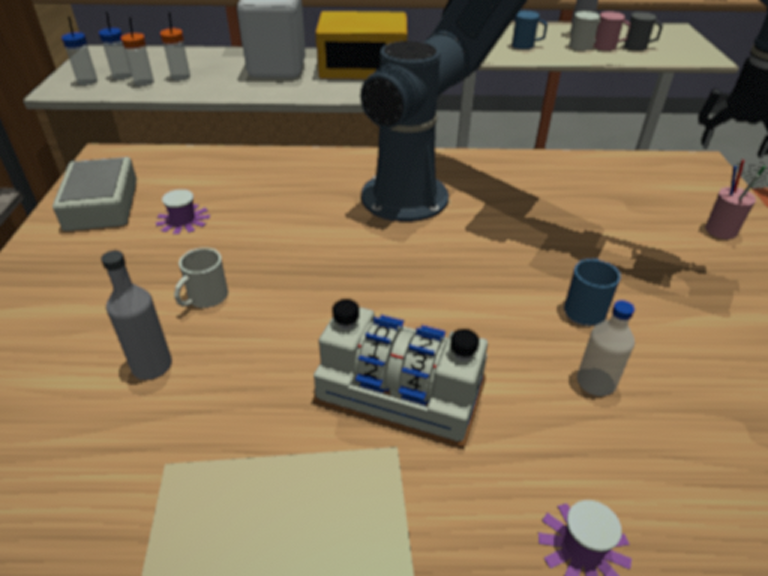

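View pics/top0.png

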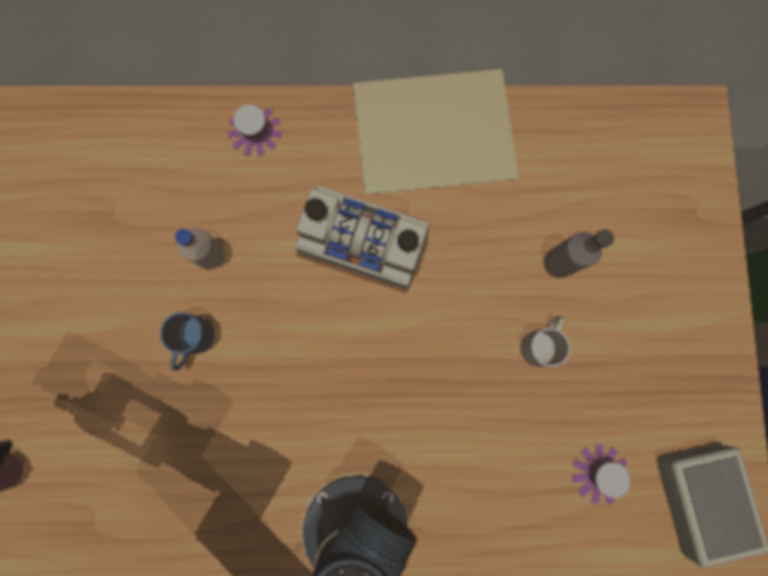

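Scene view: the stand is in the middle, with the tens knob at about (345,312) and the units knob at (465,343). The units wheel shows 2/3/4, with 3 or so near the marks. In the top view the knobs are at (316,209) for units and (408,240) for tens. Next I'll measure the knobs and mugs and zoom in on the wheels.

```bash
cat > h.py <<'E'
import numpy as np,cv2
from station import manip
def ray(n,u,v,z):
    c=manip.camera_info(n);R=np.array(c["R"]);o=-R.T@np.array(c["t"])
    d=R.T@np.array([(u-c["cx"])/c["fx"],(v-c["cy"])/c["fy"],1]);return o+d*(z-o[2])/d[2]
def proj(n,X):
    c=manip.camera_info(n);p=np.array(c["R"])@X+c["t"];return c["fx"]*p[0]/p[2]+c["cx"],c["fy"]*p[1]/p[2]+c["cy"]
def crop(n,box,name,k=6):
    im=manip.snapshot(n);x0,y0,x1,y1=box
    cv2.imwrite(name,cv2.resize(im[y0:y1,x0:x1,::-1],None,fx=k,fy=k,interpolation=cv2.INTER_CUBIC));return im
E
python3 - <<'E'
from h import *
for n,boxes in(("top",[(198,125,224,154),(258,146,286,175)]),("scene",[(296,215,324,240),(216,196,244,220)])):
    im=np.load(f"pics/{n}0.npy")
    for (a,b,c,d) in boxes:
        m=(im[b:d,a:c].max(2)<60).astype(np.uint8)
        N,L,S,C=cv2.connectedComponentsWithStats(m); i=1+S[1:,4].argmax()
        u,v=C[i]+[a,b]; print(n,S[i],(u,v),ray(n,u,v,.16 if n=="top" else .148).round(4))
# others
for nm,u,v,z in(("bottlecap",184,237,.17),("bluemug rim",182,333,.095),("flask top",603,238,.235),("white rim",550,347,.085)):
    print(nm,ray("top",u/1.5,v/1.5,z).round(3))
im=np.load("pics/scene0.npy")[200:295,205:330]
cv2.imwrite("pics/z.png",cv2.resize(im[:,:,::-1],None,fx=6,fy=6,interpolation=cv2.INTER_CUBIC))
E
```

```text
top [  7   9  12  12 119] (np.float64(210.32773109243698), np.float64(139.46218487394958)) [0.6097 0.0666 0.16  ]
top [  8   8  12  13 119] (np.float64(271.56302521008405), np.float64(160.2268907563025)) [ 0.5493 -0.1035  0.16  ]
scene [  5   5  18  20 289] (np.float64(309.05882352941177), np.float64(229.11418685121106)) [0.6204 0.0675 0.148 ]
scene [  6   4  17  19 259] (np.float64(230.1119691119691), np.float64(208.6949806949807)) [ 0.5597 -0.1048  0.148 ]
bottlecap [0.556 0.304 0.17 ]
bluemug rim [0.386 0.326 0.095]
flask top [ 0.534 -0.435  0.235]
white rim [ 0.353 -0.384  0.085]
```

View pics/z.png

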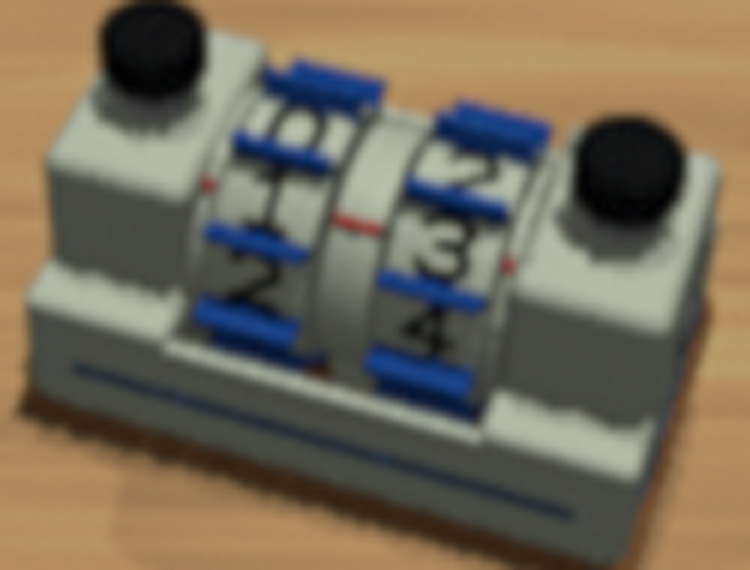

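Units shows 3 and tens shows 1. The knobs are about 183 mm apart (184 expected), which puts units_top near (0.595, 0.014) and stand −x along (−0.944, 0.330). The jaw axis at 69.5° already lies along stand y (about 70.7°), so no turn is needed. I'll shut the fingers and move above the front side of the +x ridge.

```bash
python3 -m jog '[[[26,-36,0,0],[26,-36,0,0],[26,-36,0,0],[26,-36,0,0],[26,-36,0,0],[26,-36,0,0],[26,-36,0,0],[26,-36,0,0]]]' 0 40; python3 -m jog '[[[26,-37,0,0],[26,-37,0,0],[26,-37,0,0],[26,-37,0,0],[26,-37,0,0],[26,-37,0,0],[26,-37,0,0],[24,-37,0,0]]]'; python3 -m jog '[[[0,0,-20,0],[0,0,-20,0],[0,0,-10,0],[0,0,0,0],[0,0,0,0],[0,0,0,0],[0,0,0,0],[0,0,0,0]]]'
python3 - <<'E'
from h import *
crop("scene",(205,180,330,295),"pics/a.png")
print({k:np.round(manip.sense()[k],3).tolist() for k in("t","tcp_pos","tool_rot","force","finger_gap")})
E
```

```text
t: 1.1
tcp_pos: [0.4274, 0.2961, 0.4044]
tool_rot: [0.822, 0.57, -0.0, -0.0]
force: [1.0, 0.6, -0.4]
finger_gap: -0.001
t: 2.1
tcp_pos: [0.6335, 0.0001, 0.4042]
tool_rot: [0.822, 0.57, -0.0, -0.0]
force: [1.4, 0.0, -0.3]
finger_gap: -0.0
t: 3.1
tcp_pos: [0.6329, 0.0015, 0.3551]
tool_rot: [0.822, 0.57, 0.0, 0.0]
force: [-0.4, 0.8, 0.7]
finger_gap: 0.002
{'t': 3.15, 'tcp_pos': [0.633, 0.001, 0.355], 'tool_rot': [0.822, 0.57, 0.0, 0.0], 'force': [0.179, -0.078, 0.7], 'finger_gap': -0.0}
```

View pics/a.png

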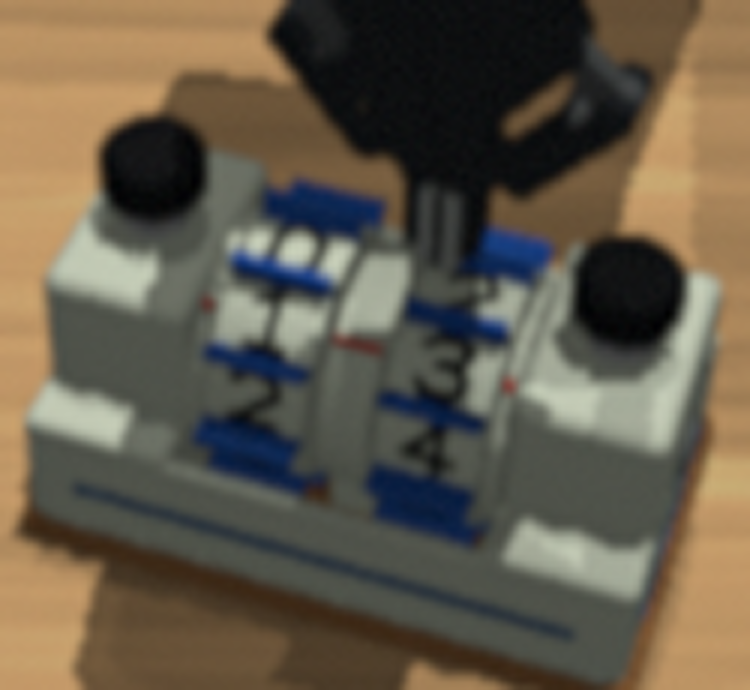

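Run:
```python
from h import *
C=np.array([.584,-.018]);X=np.array([.944,-.330]);Y=np.array([.330,.944])
def P(a,b,z): return np.append(C+a*X+b*Y,z)
f=lambda p:np.round((np.array(proj("scene",p))-[205,180])*6)
print("ridge ends",f(P(.019,.014,.133)),f(P(.019,.054,.133)))
print("tip",f(np.array([.633,.001,.182])))
print("marks", f(P(.029,.0,.114)), f(P(.029,.058,.114)))
print("knob tops",f(P(0,.092,.16)),f(P(0,-.092,.16)))
# back out: observed ridge ends
for u,v in((408,308),(508,326)): print(ray("scene",205+u/6,180+v/6,.133))
```

```text
ridge ends [402. 293.] [507. 321.]
tip [444. 251.]
marks [355. 338.] [507. 379.]
knob tops [630. 259.] [150. 138.]
[ 0.61390667 -0.00892552  0.133     ]
[0.62222711 0.02687202 0.133     ]
```

Projected points match the observed ridges and marks to about 2–5 mm, and the finger is centred on the drum's width. I'll lower it and then feel for contact gently.

```bash
python3 -m jog '[[[0,0,-12,0],[0,0,-12,0],[0,0,-12,0],[0,0,-10,0],[0,0,-10,0],[0,0,0,0],[0,0,0,0],[0,0,0,0]]]';  python3 -m jog '[[[-2,0.7,0,0],[-2,0.7,0,0],[-2,0.7,0,0],[-2,0.7,0,0],[-2,0.7,0,0],[0,0,0,0],[0,0,0,0],[0,0,0,0]]]'
```

```text
t: 4.15
tcp_pos: [0.6331, 0.0014, 0.2993]
tool_rot: [0.822, 0.57, 0.0, 0.0]
force: [-0.5, 0.1, 0.3]
finger_gap: -0.002
t: 5.15
tcp_pos: [0.624, 0.0045, 0.2999]
tool_rot: [0.822, 0.57, 0.002, 0.002]
force: [3.5, -2.4, 2.8]
finger_gap: 0.001
```

```bash
python3 -m jog '[[[-1,0.3,0,0],[-1,0.4,0,0],[-1,0.3,0,0],[0,0,0,0],[0,0,0,0],[0,0,0,0],[0,0,0,0],[0,0,0,0]]]'
```

```text
t: 6.15
tcp_pos: [0.6195, 0.006, 0.2984]
tool_rot: [0.822, 0.57, -0.0, -0.001]
force: [2.3, -0.9, 0.6]
finger_gap: -0.001
```

```bash
python3 -m jog '[[[-1,0.3,0,0],[-1,0.4,0,0],[-1,0.3,0,0],[0,0,0,0],[0,0,0,0],[0,0,0,0],[0,0,0,0],[0,0,0,0]]]'
```

```text
t: 7.15
tcp_pos: [0.6167, 0.0069, 0.2986]
tool_rot: [0.822, 0.57, -0.0, -0.0]
force: [1.9, 0.2, 0.9]
finger_gap: -0.001
```

```bash
python3 -m jog '[[[-1,0.3,0,0],[-1,0.4,0,0],[-1,0.3,0,0],[0,0,0,0],[0,0,0,0],[0,0,0,0],[0,0,0,0],[0,0,0,0]]]';  python3 - <<'E'
from h import *
crop("scene",(205,180,330,295),"pics/b.png")
E
```

```text
t: 8.15
tcp_pos: [0.6136, 0.008, 0.2985]
tool_rot: [0.822, 0.57, -0.0, -0.0]
force: [0.4, -0.2, 0.0]
finger_gap: -0.004
```

View pics/b.png

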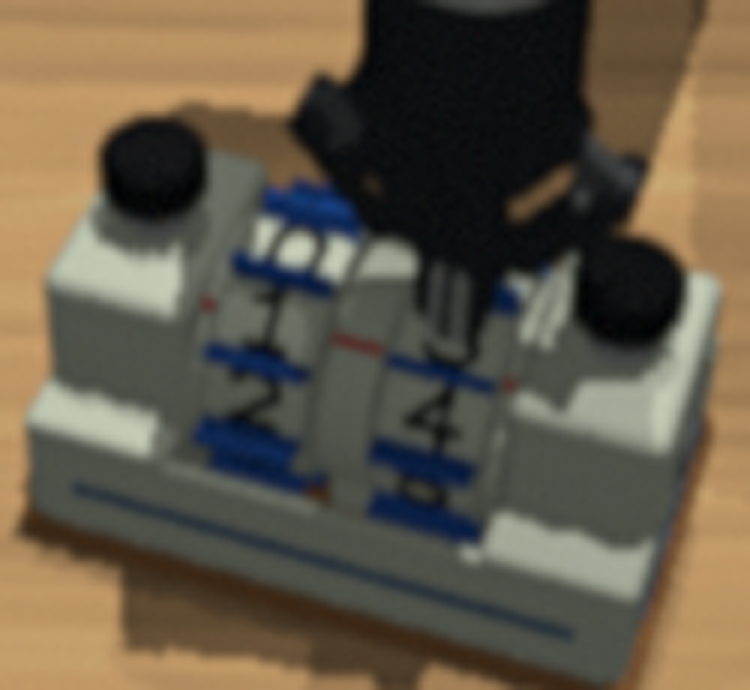

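The wheel is free: it's now about half a step along, with 4 rising towards the marks at about (510,385). I'll push on.

```bash
python3 -m jog '[[[-2,0.7,0,0],[-2,0.7,0,0],[-2,0.7,0,0],[-2,0.7,0,0],[-2,0.7,0,0],[-2,0.7,0,0],[0,0,0,0],[0,0,0,0]]]'; python3 -m jog '[[[-1,0.3,0,0],[-1,0.4,0,0],[0,0,0,0],[0,0,25,0],[0,0,25,0],[0,0,0,0],[0,0,0,0],[0,0,0,0]]]'
python3 - <<'E'
from h import *
crop("scene",(205,180,330,295),"pics/c.png")
E
```

```text
t: 9.2
tcp_pos: [0.6014, 0.0123, 0.2987]
tool_rot: [0.822, 0.57, -0.0, -0.001]
force: [-3.4, 0.9, 4.2]
finger_gap: 0.001
t: 10.2
tcp_pos: [0.5995, 0.0128, 0.3474]
tool_rot: [0.822, 0.57, -0.001, -0.001]
force: [-0.4, -0.3, 0.8]
finger_gap: 0.002
```

View pics/c.png

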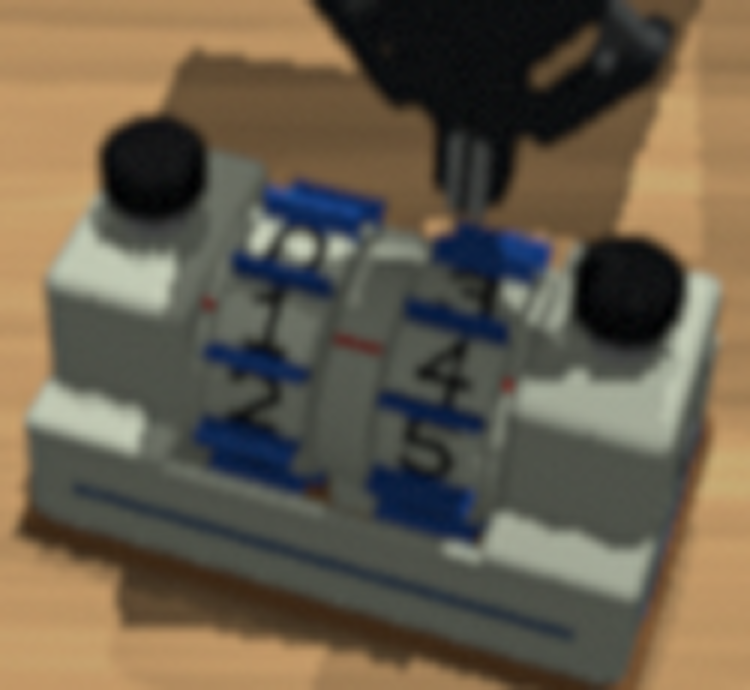

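4 is at the marks and tens is still at 1. I'll repeat the stroke for 5.

```bash
python3 -m jog '[[[17,-6,0,0],[17,-6,0,0],[0,0,0,0],[0,0,-16,0],[0,0,-16,0],[0,0,-16,0],[0,0,0,0],[0,0,0,0]]]'; python3 -m jog '[[[-4,1.4,0,0],[-4,1.4,0,0],[-4,1.4,0,0],[-4,1.4,0,0],[-4,1.4,0,0],[-4,1.4,0,0],[-4,1.4,0,0],[-3,1,0,0]]]'; python3 -m jog '[[[0,0,0,0],[0,0,0,0],[0,0,24,0],[0,0,24,0],[0,0,0,0],[0,0,0,0],[0,0,0,0],[0,0,0,0]]]';python3 - <<'E'
from h import *
crop("scene",(205,180,330,295),"pics/d.png")
E
```

```text
t: 11.25
tcp_pos: [0.634, 0.0008, 0.3007]
tool_rot: [0.822, 0.57, 0.0, 0.0]
force: [0.6, -0.0, -0.3]
finger_gap: -0.002
t: 12.25
tcp_pos: [0.6014, 0.0122, 0.3001]
tool_rot: [0.822, 0.57, -0.001, -0.002]
force: [0.1, 0.6, 0.3]
finger_gap: -0.0
t: 13.25
tcp_pos: [0.6027, 0.0116, 0.3477]
tool_rot: [0.822, 0.57, -0.001, -0.001]
force: [0.6, -0.8, -0.5]
finger_gap: 0.003
```

View pics/d.png

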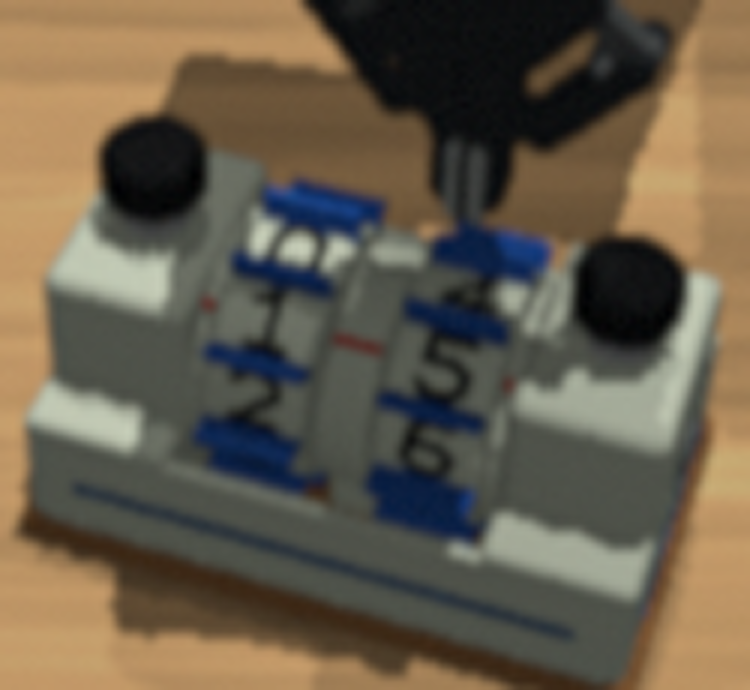

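5 is at the marks. The stroke works, so I'll run it twice more, starting from x 0.6027.

```bash
python3 -m jog '[[[16,-5.5,0,0],[15,-5.5,0,0],[0,0,0,0],[0,0,-16,0],[0,0,-16,0],[0,0,-16,0],[0,0,0,0],[0,0,0,0]]]'; python3 -m jog '[[[-4,1.4,0,0],[-4,1.4,0,0],[-4,1.4,0,0],[-4,1.4,0,0],[-4,1.4,0,0],[-4,1.4,0,0],[-4,1.4,0,0],[-3,1,0,0]]]'; python3 -m jog '[[[0,0,0,0],[0,0,0,0],[0,0,24,0],[0,0,24,0],[0,0,0,0],[0,0,0,0],[0,0,0,0],[0,0,0,0]]]';python3 - <<'E'
from h import *
crop("scene",(205,180,330,295),"pics/e.png")
E
```

```text
t: 14.3
tcp_pos: [0.634, 0.0006, 0.3006]
tool_rot: [0.822, 0.57, 0.0, 0.0]
force: [0.2, 0.2, 1.0]
finger_gap: -0.006
t: 15.3
tcp_pos: [0.6014, 0.012, 0.3001]
tool_rot: [0.822, 0.57, -0.001, -0.002]
force: [-1.2, 0.3, 1.0]
finger_gap: -0.003
t: 16.3
tcp_pos: [0.6027, 0.0114, 0.3478]
tool_rot: [0.822, 0.57, -0.001, -0.001]
force: [-1.0, 0.1, 0.4]
finger_gap: -0.003
```

View pics/e.png

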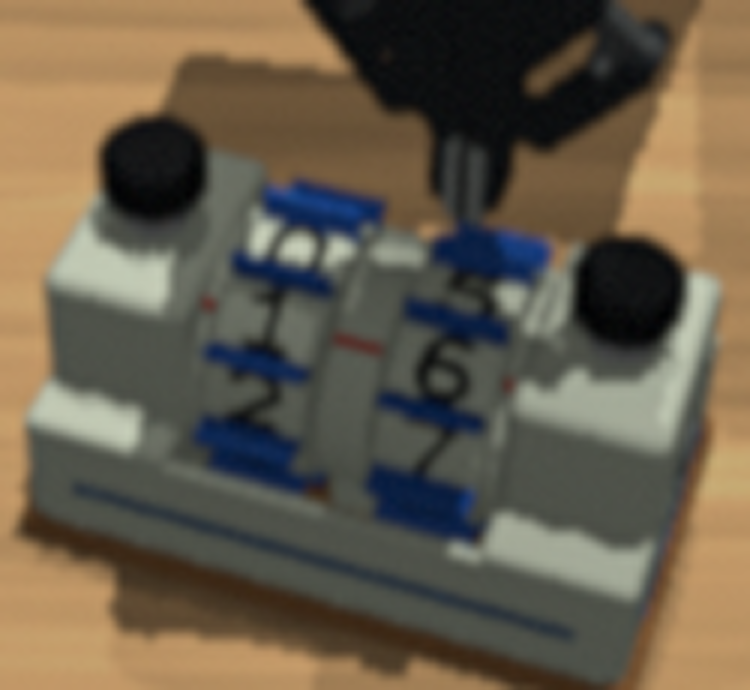

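6 is at the marks with 7 below it. One more stroke.

```bash
python3 -m jog '[[[16,-5.5,0,0],[15,-5.5,0,0],[0,0,0,0],[0,0,-16,0],[0,0,-16,0],[0,0,-16,0],[0,0,0,0],[0,0,0,0]]]'; python3 -m jog '[[[-4,1.4,0,0],[-4,1.4,0,0],[-4,1.4,0,0],[-4,1.4,0,0],[-4,1.4,0,0],[-4,1.4,0,0],[-4,1.4,0,0],[-3,1,0,0]]]'; python3 -m jog '[[[0,0,0,0],[0,0,0,0],[0,0,25,0],[0,0,30,0],[0,0,30,0],[0,0,20,0],[0,0,0,0],[0,0,0,0]]]';python3 - <<'E'
from h import *
im=crop("scene",(205,180,330,295),"pics/f.png")
a=np.load("pics/scene0.npy").astype(int)
d=(abs(a-im).max(2)>40); 
for n,(x0,y0,x1,y1) in dict(white=(115,160,155,208),flask=(65,165,120,255),blue=(375,170,415,218),bottle=(380,200,425,268)).items(): print(n,d[y0:y1,x0:x1].sum())
E
```

```text
t: 17.35
tcp_pos: [0.634, 0.0004, 0.3006]
tool_rot: [0.822, 0.57, 0.0, 0.0]
force: [-0.3, -0.3, -0.4]
finger_gap: -0.001
t: 18.35
tcp_pos: [0.6013, 0.0118, 0.3001]
tool_rot: [0.822, 0.57, -0.001, -0.002]
force: [-0.3, 0.4, 1.2]
finger_gap: 0.001
t: 19.35
tcp_pos: [0.6028, 0.0111, 0.4049]
tool_rot: [0.822, 0.57, -0.0, -0.0]
force: [-0.2, 0.3, -0.6]
finger_gap: 0.001
white 0
flask 0
blue 160
bottle 0
```

View pics/f.png

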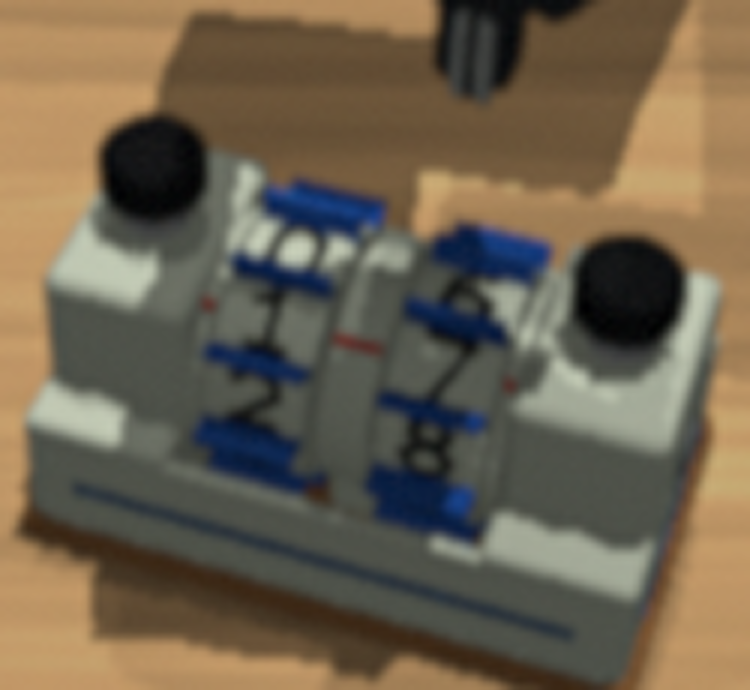

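7 is at the marks and tens shows 1. The picture difference flags 160 pixels near the blue mug, probably the arm's shadow that lay there at the start. I'll check it by colour centroid, then hand in.

Run:
```python
from h import *
def cen(im):
    h=cv2.cvtColor(im,cv2.COLOR_RGB2HSV)[170:218,372:406]   # blue mug, excludes bottle cap
    y,x=np.where((h[...,0]>95)&(h[...,0]<125)&(h[...,1]>90)); return x.mean().round(1),y.mean().round(1),len(x)
b=manip.snapshot("scene");A,B=cen(np.load("pics/scene0.npy")),cen(b);print(A,B)
if abs(A[0]-B[0])<2 and abs(A[1]-B[1])<2: print(manip.sign_off())
```

```text
(np.float64(20.5), np.float64(24.6), 986) (np.float64(20.5), np.float64(24.8), 968)
the job is handed in; nothing more can be done
None
```

The date stand now reads 17, and I handed the job in at about 19.4 s. I rolled the units wheel up from 3 to 7 with four strokes of the shut fingers over its top ridges. The wheel turned freely on the first gentle try, so I left the thumbscrew alone. The force readings I took, at the end of each move call, never passed about 6 N.

**Last checks:**
- **Wheels:** the last picture shows units 7 and tens 1 at the red marks.
- **Fingers:** they are about 100 mm clear above the wheel, with no force on the tool.
- **White mug, flask and bottle:** these show no change in the pictures.
- **Blue mug:** one check disagreed at first, with 160 changed pixels around it. Its colour centroid moved only 0.2 px, so it has not shifted. The change was probably the arm's moving shadow.

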